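# Assemble a panel meter in its bench jig

## Task

Put one panel meter together in the aluminium jig, from the bottom up: first set the black base, hollow side up, flat between the jig's corner stops, then lay the power board flat in the base's hollow, then stand the display module over the board on the base's rim, and last put the windowed cover over the display so that it sits squarely down on the base's rim. Line up the long sides of all parts (either way round is fine), let everything go, and leave the bottle, the blue bin and the screwdriver where they are.

Things in the scene. Friction and masses are not known exactly. Their poses are not given: they have to be found in the camera images.
- jig: Fixed jig: bare aluminium plate 124 (x) x 96 (y) x 8 mm thick with L-shaped steel corner stops, 6 mm higher than the plate. Between the stops is a nest 106 (x) x 74 (y) mm for the base, centred on the plate. No stop in the middle 74 mm of the long sides or 34 mm of the short sides (room for fingers). Origin: centre of underside, on the bench; x along the long side, z up.
- base: Rear base, loose: black plastic tray 96 (x) x 64 (y) x 16 mm high, lying hollow side up. The hollow in its middle (grey floor) is 62 (x) x 40 (y) mm, its floor 5 mm above the underside; around it a broad flat rim, 16 mm above the underside. 0.13 kg. Grip across the 64 mm width. Origin: centre of underside; x along the long side, z up.
- board: Power board, loose: green circuit board 54 (x) x 32 (y) x 3 mm; in its middle a transformer block (dark, yellow band) 24 (x) x 22 (y) mm to grip, its top 33 mm above the underside; low parts up to 13 mm high at the ends, beyond 15 mm off centre in x. 0.14 kg. Fits the base's hollow with 4 mm to spare all round. Origin: centre of underside; x along the long side, z up.
- display: Display module, loose: white holder 78 (x) x 46 (y) mm with a dark flat screen in a silver frame on top (green edge), 34 mm high; hollow, open below (inside 72 x 40, 26 mm high) to clear the transformer. The frame is the top 5 mm, 66 x 40 mm; below 29 mm the sides are 46 mm apart: grip there. 0.07 kg. Origin: centre of underside; x along the long side, z up.
- cover: Front cover, loose: black frame with a clear window on top, 94 (x) x 62 (y) x 42 mm high, walls 3 mm, open below (inside 88 x 56, 38 mm high), standing window up. It goes over the display module with 5 mm to spare all round; its lower edge rests on the base's rim. 0.07 kg. Grip across the 62 mm width. Origin: centre of underside; x along the long side, z up.
- bottle: Bystander: clear bottle with a blue cap, 60 mm in diameter, 170 mm tall, standing. Origin: centre of the underside. Not to be moved.
- bin: Bystander: empty blue open bin 110 (x) x 150 (y) x 55 mm high. Origin: centre of the underside. Not to be moved.
- driver: Bystander: screwdriver with a blue handle, 190 mm long, lying on the far side of the bench roughly across the robot's view (along world y). Origin: on the bench under its middle. Not to be moved.
There are look-alikes about, which are no part of the job. What is shaped like the cover but purple or red is not meant.

How it is judged:
By the outcome, as a careful person would: the job done as asked, in the order asked, and still so for the second after the job is handed in, with the robot touching nothing.
It also fails if it takes over 106 s, if anything falls off the work surface, if the arm or the gripper's body presses on something with over 40 N, if the wrist force passes 120 N, or if a joint passes its speed limit or range.

## Robot

A 6-joint arm with a two-finger parallel gripper is mounted at the origin on the work surface. World frame = base frame: x ahead of the robot, y to its left, z up, the work surface at z = 0. Lengths are in m, angles in rad, forces in N, time in s.
With the tool pointing down it reaches from about 0.25 to 0.725 m from the base axis. Payload 9.7 kg.
Tool frame: the origin (TCP) lies at the very end of the fingers, on their centre line; the grasp point (between the pads) lies 19 mm behind it (robot.grasp_offset is the distance from the TCP to the grasp point, in m); z points along the fingers, y is the line along which they close (so a half turn about z gives the same grasp; the last joint's range is limited). The gripper opens to 85 mm and grips with 20 to 120 N. Pads are 22 mm wide; open, the fingers measure 114 mm over their backs; the gripper's body (76 mm by 85 mm) begins 54 mm behind the grasp point. The pads swing forward as they close: fully open they stand 13 mm farther back than shut.
Start: joints at [-1.291, 0.087, 0.176, 1.66, 0, 1.571], TCP at [0.152, -0.529, 0.231] pointing down, gripper open.
Joint ranges: [-3.13, 3.13], [-0.85, 1.81], [-1.15, 1.24], [-2.2, 2.28], [-1.44, 1.52], [-3.14, 3.14]. Speed limits (rad/s): [2.22, 2.22, 2.57, 3.14, 3.14, 3.14].

## Interface

Orientations are given as a rotation vector (axis times angle).
In Python, from cell import robot gives the robot as it stands.
- The arm moves only by the shell command python3 -m crank 'ROWS' [OPENING] [FORCE]. ROWS is JSON, a list of rows, each an object with "travel": the shift along the tool's x, y, z in mm, a list of three; "yaw": the turn about the tool's z in rad. A call has 1 to 20 rows; each row is the pose to reach, as a shift and turn from the pose commanded when the call began, along the tool's axes at that moment; what a row does not reach only later rows make up. A row lasts 1/12 s, in which the tool goes at most 41.7 mm and 7.16 degrees, less where a joint would pass 70% of its speed; a pose out of reach is approached as far as the arm can. A call with a gripper value outside its range is refused whole. OPENING is the opening, from 0 (shut) to 1 (fully open), set as the call begins (- or left out, the last holds). The fingers move at their own pace and stop on an object; FORCE is the grip in N (left out, the last holds). Time passes only in rows, so rows that repeat a pose let the fingers close. It gives the time, the measured TCP pose, the force, the opening and the grip force at its end, in the units of the state.
- robot.observe(): the state, without advancing time (a new reading comes with each control period).
- robot.grab_frame(name): name is "scene" or "top" or "wrist"; returns a dict with "frame" (400x640x3 uint8, blue, green, red), "fx", "fy", "cx", "cy" (pixels), "k1" (the pictures are not rectified: a ray, as slopes to the right and down, at radius r is drawn at 1 + k1 r^2 times it, then the intrinsics apply), "origin" and "orientation" of the camera in the world. Camera axes: x right, y down, z forward; pixel columns grow to the right and rows downward; lengths in m; the calibration is good to about 2 mm. A picture is of the moment at which its call begins. There is no depth.
- robot.finish_job(): hands the job in; it is judged then, once.
Trained networks look in a picture, given as the dict that the camera call returned (one of the last four; its "shot" number tells which), for a name from the list of things; names that differ only in an ending like _2 or _b are one class to them, and where a whole thing is asked for, a point or a joint stands for the part that bears it (a point fixed in the world has none). Each returns a list of dicts, best first, with "confidence" (0 to 1); they miss things now and then, are a little off and sometimes report something else, mostly with a low value. They report only what shows in the picture. A call takes as long as a camera call. They do not tell look-alikes from the thing itself.
- robot.boxes_of(picture, target): "location" ([x, y, z] in m, in world coordinates, good to about 4 mm: the middle of the surface that is visible of it).
The state is a dict: "t": time; "joints": joint angles; "dq": joint speeds; "joint_efforts": joint torques, N m; "tool_pos": TCP position; "ee_rot": TCP orientation; "wrist_force": force on the tool from outside, world axes, zero at the start; "ft_torque": the same for the moment, N m; "grip_width": opening from 0.0 (shut) to 1.0 (fully open); "grip_force": force on a finger pad.
Only numpy, scipy, OpenCV 4.12 (cv2) and the standard library are available. Lean on these libraries where they do the work, as an engineer would, in place of code of your own. Each camera call takes 0.05 s, during which the arm holds its last target. There are 200 camera calls.

## Working session

There is one attempt and no reset: what is moved stays moved. The work goes in short steps, Python scripts to look and compute and a shell command to move; the robot and the scene stay as the last step left them, time stands still between calls to the robot, and variables do not carry over. Pictures are saved under pics/ and viewed, at most 14 in all, crops included, and the job is handed in when it is done.

```bash
ls; mkdir -p pics; cat > h.py <<'E'
import numpy as np,cv2
from scipy.spatial.transform import Rotation as R
from cell import robot
def rot(p):
    o=np.array(p["orientation"],float)
    return o if o.shape==(3,3) else (R.from_rotvec(o).as_matrix() if o.size==3 else R.from_quat(o).as_matrix())
def ray(p,u,v):
    a=np.array([(u-p["cx"])/p["fx"],(v-p["cy"])/p["fy"]]);b=a.copy()
    for _ in range(20): b=a/(1+p["k1"]*(b@b))
    return rot(p)@np.array([b[0],b[1],1])
def at(p,u,v,z):
    d=ray(p,u,v);o=np.array(p["origin"]);return o+d*(z-o[2])/d[2]
def px(p,X):
    c=rot(p).T@(np.array(X)-np.array(p["origin"]));s=c[:2]/c[2];s=s*(1+p["k1"]*(s@s))
    return s[0]*p["fx"]+p["cx"],s[1]*p["fy"]+p["cy"]
E
python3 - <<'E'
from h import *
print(robot.observe())
for n in("top","scene"):
    p=robot.grab_frame(n);cv2.imwrite(f"pics/{n}0.png",p["frame"])
    print(n,{k:v for k,v in p.items() if k!="frame"})
    for t in("jig","base","board","display","cover","bottle","bin","driver"):
        for d in robot.boxes_of(p,t)[:4]: print(t,np.round(d["location"],3),round(d["confidence"],2),np.round(px(p,d["location"])))
E
```

```text
pics
{'t': 0.0, 'joints': array([-1.29103032e+00,  8.74732451e-02,  1.75133629e-01,  1.65980317e+00,
       -8.21780498e-06,  1.57079949e+00]), 'dq': array([-6.31538354e-04, -9.24034383e-05, -1.40698524e-03,  4.61532810e-04,
       -8.16750611e-04, -5.29695780e-04]), 'joint_efforts': array([-1.12739239e-03, -5.20392931e+01,  4.64798212e+01,  1.63098442e-02,
       -9.06176723e-06, -1.04272362e-05]), 'tool_pos': array([ 0.15180619, -0.52839573,  0.23057557]), 'ee_rot': array([-3.10958809e+00, -4.37833010e-01,  3.07546343e-04]), 'wrist_force': array([ 0.7994401 , -0.09352195,  0.22857119]), 'ft_torque': array([ 0.00866652,  0.01413914, -0.02678733]), 'grip_force': 0.0, 'grip_width': 0.9981258097768457}
top {'fx': 397.3361740295646, 'fy': 397.3361740295646, 'cx': 317.1928182478564, 'cy': 202.91082409946821, 'k1': 0.008237308235668563, 'origin': array([ 0.3294388 , -0.01852861,  1.16963602]), 'orientation': array([-2.14675849,  2.13475168, -0.18409094]), 'shot': 1}
jig [ 0.45  -0.042  0.006] 0.73 [322. 227.]
base [0.418 0.248 0.013] 0.56 [222. 237.]
board [0.622 0.137 0.011] 0.64 [262. 1
[... 656 characters left out ...]
rray([1.20615414, 0.66833135, 0.91680599]), 'orientation': array([-1.00834275, -2.40465173,  1.07597931]), 'shot': 2}
jig [ 0.449 -0.036  0.01 ] 0.67 [332. 202.]
base [0.422 0.25  0.014] 0.77 [412. 244.]
board [0.633 0.145 0.012] 0.64 [334. 265.]
board [ 0.436 -0.276  0.042] 0.18 [284. 160.]
display [ 0.64  -0.132  0.027] 0.83 [265. 213.]
display [0.419 0.248 0.018] 0.43 [412. 242.]
cover [ 0.44  -0.277  0.04 ] 0.92 [282. 161.]
cover [ 0.286 -0.234  0.039] 0.87 [324. 148.]
cover [ 0.246 -0.408  0.037] 0.72 [298. 126.]
cover [0.635 0.144 0.014] 0.7 [333. 265.]
bottle [0.667 0.408 0.101] 0.78 [410. 311.]
bin [ 0.64  -0.414  0.019] 0.96 [211. 175.]
driver [ 0.792 -0.034  0.022] 0.78 [245. 259.]
```

View pics/top0.png

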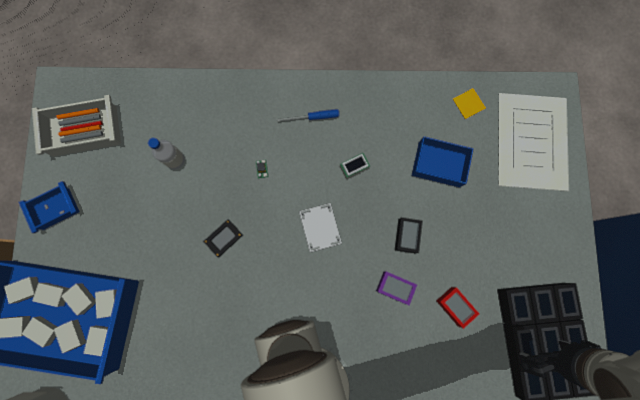

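```bash
python3 - <<'E'
import cv2
a=cv2.imread("pics/top0.png")
def c(x,y,w=40): return cv2.resize(a[y-w:y+w,x-w:x+w],(260,260),interpolation=cv2.INTER_CUBIC)
cv2.imwrite("pics/crop0.png",cv2.vconcat([cv2.hconcat([c(398,285),c(457,307),c(410,235)]),cv2.hconcat([c(222,237),c(262,169),c(354,164)])]))
E
```

```text
(no output)
```

View pics/crop0.png

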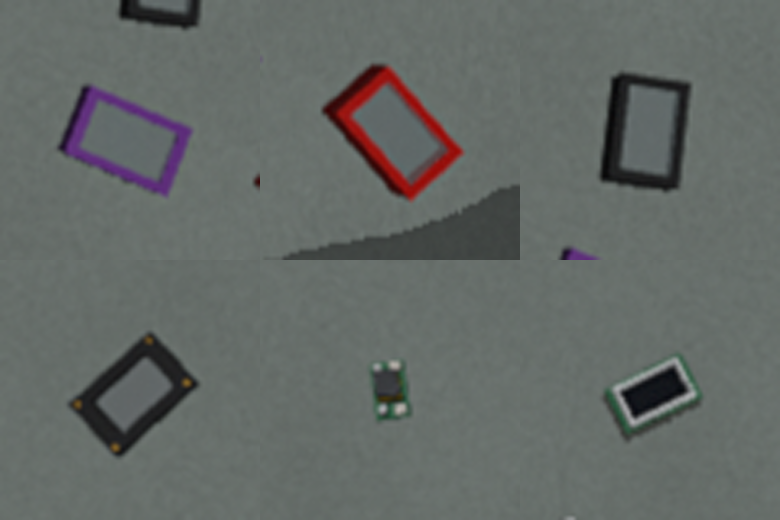

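The candidates for the cover are purple (398,285), red (457,307) and black (410,235), and I pick the black one. The base is at (222,237), the board at (262,169), the display at (354,164) and the jig at (320,227), each with only one candidate. Next I'll measure coarse angles and plan the first move.

```bash
cat >> h.py <<'E'
def tool():
    s=robot.observe();M=R.from_rotvec(s["ee_rot"]).as_matrix();return s,np.array(s["tool_pos"]),M
def plan(x,y,z,long):
    """tool-frame travel (mm) & yaw so that tool x is along 'long' (rad, mod pi); TCP to x,y,z"""
    s,t,M=tool();d=M.T@(np.array([x,y,z])-t)*1000
    phi=np.arctan2(M[1,0],M[0,0]);out=[]
    for k in(-1,0,1,2):
        yaw=-((long+k*np.pi-phi+np.pi)%(2*np.pi)-np.pi)
        if k in(0,1): out.append(round(yaw,3))
    j=s["joints"];dj1=np.arctan2(y,x)-np.arctan2(t[1],t[0])
    print("from",np.round(t,4),"travel",np.round(d,1),"yaw options",[(w,"j6->%.2f"%(j[5]+dj1+w)) for w in out],"t=%.1f"%s["t"])
def blob(p,X,half=45,thr=22,name=None):
    u,v=map(int,px(p,X));f=p["frame"].astype(float);h,w=f.shape[:2]
    x0,y0,x1,y1=max(u-half,0),max(v-half,0),min(u+half,w),min(v+half,h)
    c=f[y0:y1,x0:x1];bg=np.median(np.concatenate([c[0],c[-1],c[:,0],c[:,-1]]),0)
    m=(np.linalg.norm(c-bg,axis=2)>thr).astype(np.uint8)
    m=cv2.morphologyEx(m,cv2.MORPH_CLOSE,np.ones((3,3)))
    cs,_=cv2.findContours(m,cv2.RETR_EXTERNAL,cv2.CHAIN_APPROX_NONE)
    cs=[k for k in cs if cv2.contourArea(k)>60]
    k=min(cs,key=lambda k:np.hypot(*(k.reshape(-1,2).mean(0)-[u-x0,v-y0])))
    return k.reshape(-1,2)+[x0,y0]
def rectw(p,k,z):
    W=np.array([at(p,a,b,z)[:2] for a,b in k]).astype(np.float32)
    (cx,cy),(a,b),_=r=cv2.minAreaRect(W*1000);B=cv2.boxPoints(r)
    e=B[1]-B[0] if np.hypot(*(B[1]-B[0]))>np.hypot(*(B[2]-B[1])) else B[2]-B[1]
    return cx/1000,cy/1000,np.arctan2(e[1],e[0])%np.pi,sorted((round(a),round(b)))
E
python3 - <<'E'
from h import *
p=robot.grab_frame("top")
for n,X,z in(("jig",(.45,-.04,.008),.008),("base",(.419,.248,.016),.012),("board",(.622,.137,.01),.006),("display",(.631,-.137,.03),.02),("cover",(.425,-.293,.042),.03)):
    print(n,rectw(p,blob(p,X),z))
print(tool()[2].round(3))
plan(.45,-.04,.30,1.3)
p=robot.grab_frame("wrist");print(p["origin"],rot(p).round(2),p["fx"],p["k1"])
E
```

```text
jig (0.4479173583984375, -0.03645962524414063, np.float32(0.26697537), [98, 127])
base (0.41528115844726565, 0.24483100891113282, np.float32(2.3309278), [69, 101])
board (0.623403564453125, 0.13849308776855468, np.float32(0.14992413), [34, 56])
display (0.6303302612304688, -0.139158447265625, np.float32(2.051045), [56, 85])
cover (0.424146728515625, -0.2902131652832031, np.float32(2.9936855), [72, 103])
[[ 0.961  0.276 -0.   ]
 [ 0.276 -0.961 -0.   ]
 [-0.    -0.    -1.   ]]
from [ 0.1519 -0.5286  0.2313] travel [ 421.5 -387.3  -68.7] yaw options [(np.float64(-1.02), 'j6->1.75'), (np.float64(2.121), 'j6->4.89')] t=0.9
[ 0.23299678 -0.50621622  0.37332031] [[ 0.28 -0.91 -0.31]
 [-0.96 -0.26 -0.09]
 [ 0.    0.33 -0.95]] 278.8966704279999 -0.033620157866306725
```

```bash
python3 - <<'E'
from h import *
plan(.448,-.036,.16,2.33)
E
```

```text
from [ 0.1519 -0.5286  0.2313] travel [ 420.6 -391.7   71.3] yaw options [(np.float64(-2.05), 'j6->0.73'), (np.float64(1.091), 'j6->3.87')] t=1.0
```

```bash
python3 -m crank '[{"travel":[40,-37,0],"yaw":-0.12},{"travel":[420,-392,30],"yaw":-2.05},{"travel":[420,-392,71],"yaw":-2.05},{"travel":[420,-392,71],"yaw":-2.05},{"travel":[420,-392,71],"yaw":-2.05},{"travel":[420,-392,71],"yaw":-2.05},{"travel":[420,-392,71],"yaw":-2.05},{"travel":[420,-392,71],"yaw":-2.05},{"travel":[420,-392,71],"yaw":-2.05},{"travel":[420,-392,71],"yaw":-2.05},{"travel":[420,-392,71],"yaw":-2.05},{"travel":[420,-392,71],"yaw":-2.05},{"travel":[420,-392,71],"yaw":-2.05},{"travel":[420,-392,71],"yaw":-2.05},{"travel":[420,-392,71],"yaw":-2.05},{"travel":[420,-392,71],"yaw":-2.05},{"travel":[420,-392,71],"yaw":-2.05},{"travel":[420,-392,71],"yaw":-2.05},{"travel":[420,-392,71],"yaw":-2.05},{"travel":[420,-392,71],"yaw":-2.05}]' 1; python3 - <<'E'
from h import *
p=robot.grab_frame("wrist");cv2.imwrite("pics/wjig.png",p["frame"])
k=blob(p,(.448,-.036,.008),130);print(rectw(p,k,.008))
plan(.415,.245,.13,2.331)
E
```

```text
t: 2.67
tool_pos: [0.4473, -0.036, 0.1604]
ee_rot: [1.244, 2.885, 0.0]
wrist_force: [-0.2, -0.3, -0.1]
grip_width: 1.005
grip_force: 0.0
(0.40084841918945313, -0.055207969665527344, np.float32(0.1125609), [143, 258])
from [ 0.4473 -0.0361  0.1604] travel [226.5 169.5  30.4] yaw options [(np.float64(-0.003), 'j6->1.34'), (np.float64(3.138), 'j6->4.49')] t=2.7
```

View pics/wjig.png

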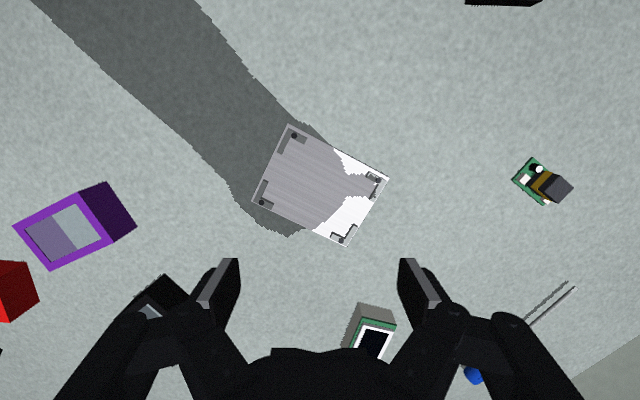

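The jig plate corners are at about (289,123), (389,177), (347,247) and (253,200). The arm's shadow covers much of it, so I'll fit from picked corners.

```bash
cat >> h.py <<'E'
from scipy.optimize import least_squares
def fit(p,pix,L,W,z,prior,sub=4):
    """pose x,y,yaw of an L x W rectangle at height z from picked corner pixels"""
    pix=np.array(pix,np.float32).reshape(-1,1,2)
    if sub: pix=cv2.cornerSubPix(cv2.cvtColor(p["frame"],cv2.COLOR_BGR2GRAY),pix,(sub,sub),(-1,-1),(3,30,.01))
    pix=pix.reshape(-1,2);C=np.array([[a*L/2,b*W/2] for a in(-1,1) for b in(-1,1)])/1000
    def pr(q):
        c,s=np.cos(q[2]),np.sin(q[2]);P=C@np.array([[c,s],[-s,c]])+q[:2]
        return np.array([px(p,[*r,z/1000]) for r in P])
    D=np.linalg.norm(pr(prior)[None]-pix[:,None],axis=2);i=D.argmin(1)
    r=least_squares(lambda q:(pr(q)[i]-pix).ravel(),prior,loss="soft_l1",x_scale=[.01,.01,.1])
    print("fit",np.round(r.x,4),"idx",i,"res px",np.round(pr(r.x)[i]-pix,1).tolist());return r.x
E
python3 - <<'E'
from h import *
p=robot.grab_frame("wrist")
fit(p,[(289,123),(389,177),(347,247),(253,200)],124,96,8,[.448,-.036,.267])
plan(.415,.245,.13,2.331)
E
python3 -m crank '[{"travel":[226,170,0],"yaw":0},{"travel":[226,170,30],"yaw":0},{"travel":[226,170,30],"yaw":0},{"travel":[226,170,30],"yaw":0},{"travel":[226,170,30],"yaw":0},{"travel":[226,170,30],"yaw":0},{"travel":[226,170,30],"yaw":0},{"travel":[226,170,30],"yaw":0},{"travel":[226,170,30],"yaw":0},{"travel":[226,170,30],"yaw":0},{"travel":[226,170,30],"yaw":0}]'
python3 - <<'E'
from h import *
p=robot.grab_frame("wrist");cv2.imwrite("pics/wbase.png",p["frame"])
plan(.415,.245,.03,2.331)
E
```

```text
fit [ 0.45   -0.0381  0.2716] idx [1 3 2 0] res px [[-0.0, -0.3], [2.0, -0.4], [-0.3, 0.4], [-0.9, 0.5]]
from [ 0.4473 -0.0361  0.1604] travel [226.5 169.6  30.4] yaw options [(np.float64(-0.003), 'j6->1.34'), (np.float64(3.138), 'j6->4.49')] t=2.8
t: 3.68
tool_pos: [0.4154, 0.2442, 0.1305]
ee_rot: [1.243, 2.885, 0.0]
wrist_force: [0.9, -0.1, 0.2]
grip_width: 0.999
grip_force: 0.0
from [0.4155 0.2441 0.1306] travel [  1.    0.2 100.6] yaw options [(np.float64(-0.003), 'j6->1.34'), (np.float64(3.138), 'j6->4.49')] t=3.7
```

View pics/wbase.png

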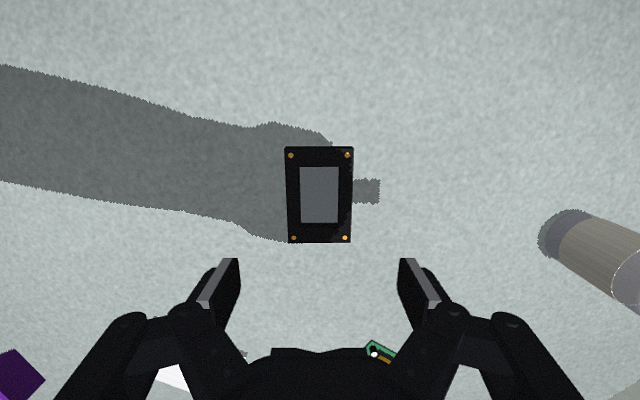

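The base is centred at (320,195), with rim corners at about (285,148), (353,148), (351,242) and (288,242). It is well lined up with the fingers.

```bash
python3 - <<'E'
from h import *
p=robot.grab_frame("wrist")
q=fit(p,[(285,148),(353,148),(351,242),(288,242)],96,64,16,[.4155,.2445,2.331],sub=3)
plan(q[0],q[1],.003,q[2])
E
```

```text
fit [0.4156 0.244  2.3264] idx [3 2 0 1] res px [[-0.5, 0.9], [0.7, 0.1], [0.1, -0.2], [-0.2, -0.9]]
from [0.4155 0.244  0.1306] travel [ -0.   -0.  127.6] yaw options [(np.float64(0.001), 'j6->1.35'), (np.float64(-3.14), 'j6->-1.80')] t=3.8
```

```bash
python3 -m crank '[{"travel":[0,0,40],"yaw":0},{"travel":[0,0,80],"yaw":0},{"travel":[0,0,110],"yaw":0},{"travel":[0,0,122],"yaw":0},{"travel":[0,0,130],"yaw":0},{"travel":[0,0,130],"yaw":0},{"travel":[0,0,130],"yaw":0}]' 1 && python3 -m crank '[{"travel":[0,0,0],"yaw":0},{"travel":[0,0,0],"yaw":0},{"travel":[0,0,0],"yaw":0},{"travel":[0,0,0],"yaw":0},{"travel":[0,0,0],"yaw":0},{"travel":[0,0,0],"yaw":0},{"travel":[0,0,0],"yaw":0},{"travel":[0,0,0],"yaw":0}]' 0 50
```

```text
t: 4.37
tool_pos: [0.416, 0.2453, 0.0018]
ee_rot: [1.241, 2.885, 0.002]
wrist_force: [-0.5, -0.4, -0.1]
grip_width: 1.002
grip_force: 0.0
t: 5.03
tool_pos: [0.4163, 0.2457, 0.0024]
ee_rot: [1.24, 2.884, 0.004]
wrist_force: [-0.5, -0.7, 7.4]
grip_width: 0.731
grip_force: 54.2
```

```bash
python3 -m crank '[{"travel":[0,0,-20],"yaw":0},{"travel":[0,0,-50],"yaw":0},{"travel":[0,0,-70],"yaw":0},{"travel":[0,0,-70],"yaw":0},{"travel":[0,0,-70],"yaw":0}]'; python3 - <<'E'
from h import *
p=robot.grab_frame("wrist");cv2.imwrite("pics/wlift.png",p["frame"])
plan(.450,-.038,.072,.272)
E
```

```text
t: 5.45
tool_pos: [0.416, 0.2457, 0.0719]
ee_rot: [1.24, 2.885, 0.004]
wrist_force: [-0.3, 0.2, -2.5]
grip_width: 0.732
grip_force: 56.2
from [0.4153 0.2453 0.0705] travel [-229.4 -169.8   -1.6] yaw options [(np.float64(2.058), 'j6->2.79'), (np.float64(-1.084), 'j6->-0.36')] t=5.5
```

View pics/wlift.png

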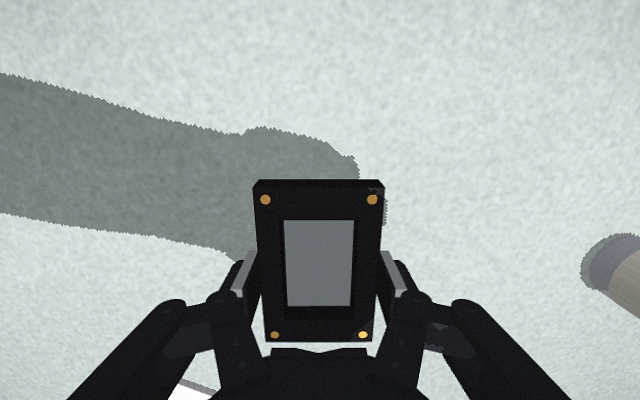

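The base hangs level between the fingers, its hollow centred at (318,262). I carry it over the jig.

```bash
python3 -m crank '[{"travel":[-40,-30,-2],"yaw":-0.12},{"travel":[-230,-170,-2],"yaw":-1.084},{"travel":[-230,-170,-2],"yaw":-1.084},{"travel":[-230,-170,-2],"yaw":-1.084},{"travel":[-230,-170,-2],"yaw":-1.084},{"travel":[-230,-170,-2],"yaw":-1.084},{"travel":[-230,-170,-2],"yaw":-1.084},{"travel":[-230,-170,-2],"yaw":-1.084},{"travel":[-230,-170,-2],"yaw":-1.084},{"travel":[-230,-170,-2],"yaw":-1.084},{"travel":[-230,-170,-2],"yaw":-1.084},{"travel":[-230,-170,-2],"yaw":-1.084},{"travel":[-230,-170,-2],"yaw":-1.084}]'; python3 - <<'E'
from h import *
p=robot.grab_frame("wrist");cv2.imwrite("pics/wplace.png",p["frame"])
plan(.450,-.038,.012,.272)
E
```

```text
t: 6.58
tool_pos: [0.4497, -0.0384, 0.0716]
ee_rot: [0.422, -3.112, -0.0]
wrist_force: [-0.6, -0.3, -2.1]
grip_width: 0.726
grip_force: 56.2
from [ 0.4498 -0.0383  0.0718] travel [-0.3  0.2 59.8] yaw options [(np.float64(3.14), 'j6->2.79'), (np.float64(-0.002), 'j6->-0.36')] t=6.6
```

View pics/wplace.png

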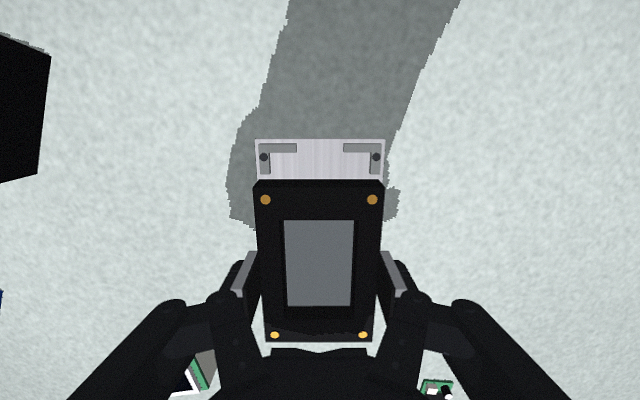

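The base is centred over the jig: jig edge x 254–384, base 253–384. I lower it to just above contact, then finish slowly and release.

```bash
python3 -m crank '[{"travel":[0,0,25],"yaw":0},{"travel":[0,0,45],"yaw":0},{"travel":[0,0,54],"yaw":0},{"travel":[0,0,58],"yaw":0},{"travel":[0,0,61],"yaw":0},{"travel":[0,0,61],"yaw":0},{"travel":[0,0,61],"yaw":0}]' && python3 -m crank '[{"travel":[0,0,0],"yaw":0},{"travel":[0,0,0],"yaw":0},{"travel":[0,0,0],"yaw":0},{"travel":[0,0,0],"yaw":0},{"travel":[0,0,0],"yaw":0},{"travel":[0,0,-10],"yaw":0},{"travel":[0,0,-40],"yaw":0},{"travel":[0,0,-80],"yaw":0},{"travel":[0,0,-120],"yaw":0},{"travel":[0,0,-120],"yaw":0},{"travel":[0,0,-120],"yaw":0}]' 1; python3 - <<'E'
from h import *
p=robot.grab_frame("wrist");cv2.imwrite("pics/wdone1.png",p["frame"])
plan(.6234,.1385,.13,.15);plan(.6234,.1385,.13,.15+np.pi/2)
E
```

```text
t: 7.22
tool_pos: [0.4506, -0.0387, 0.0122]
ee_rot: [-0.426, 3.111, -0.0]
wrist_force: [-0.2, 0.6, -1.6]
grip_width: 0.727
grip_force: 56.2
t: 8.13
tool_pos: [0.4515, -0.0389, 0.1345]
ee_rot: [-0.426, 3.108, -0.002]
wrist_force: [0.4, 0.0, 0.2]
grip_width: 0.998
grip_force: 0.0
from [ 0.4506 -0.0388  0.1325] travel [-214.1  124.3    2.9] yaw options [(np.float64(-3.019), 'j6->-3.07'), (np.float64(0.122), 'j6->0.07')] t=8.2
from [ 0.4506 -0.0388  0.1325] travel [-214.1  124.3    2.9] yaw options [(np.float64(1.693), 'j6->1.64'), (np.float64(-1.449), 'j6->-1.50')] t=8.2
```

View pics/wdone1.png

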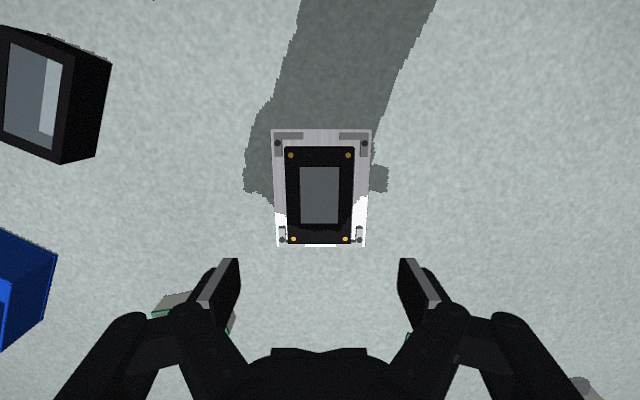

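The base sits between the stops, with rim corners at about (284,147), (354,147), (352,245) and (286,245). I'll fit it for the next placement, and check the jig corners (272,130) and (371,130).

```bash
python3 - <<'E'
from h import *
p=robot.grab_frame("wrist")
fit(p,[(272,130),(371,130),(366,247),(277,247)],124,96,8,[.45,-.038,.272],sub=3)
fit(p,[(284,147),(354,147),(352,245),(286,245)],96,64,24,[.45,-.038,.272],sub=3)
# hollow floor
fit(p,[(300,166),(339,166),(338,224),(301,224)],62,40,13,[.45,-.038,.272],sub=2)
E
python3 -m crank '[{"travel":[-214,124,0],"yaw":0.122},{"travel":[-214,124,0],"yaw":0.122},{"travel":[-214,124,0],"yaw":0.122},{"travel":[-214,124,0],"yaw":0.122},{"travel":[-214,124,0],"yaw":0.122},{"travel":[-214,124,0],"yaw":0.122},{"travel":[-214,124,0],"yaw":0.122},{"travel":[-214,124,0],"yaw":0.122},{"travel":[-214,124,0],"yaw":0.122},{"travel":[-214,124,0],"yaw":0.122}]'
python3 - <<'E'
from h import *
p=robot.grab_frame("wrist");u,v=map(int,px(p,(.6234,.1385,.005)));print(u,v)
x,y=u-60,v-60
cv2.imwrite("pics/wboard.png",cv2.resize(p["frame"][y:y+120,x:x+120],(600,600),interpolation=cv2.INTER_CUBIC));print(x,y)
E
```

```text
fit [ 0.4495 -0.0386  0.2692] idx [0 1 3 2] res px [[-0.8, -0.5], [1.1, -0.5], [1.1, 0.5], [-1.9, 2.0]]
fit [ 0.4497 -0.0402  0.2804] idx [0 1 3 2] res px [[-0.6, -1.0], [0.5, -0.7], [-1.1, 1.6], [1.5, 1.3]]
fit [ 0.4509 -0.0393  0.2661] idx [0 1 3 2] res px [[-1.9, -0.5], [1.3, -0.3], [1.2, 0.6], [-0.9, 0.4]]
t: 9.07
tool_pos: [0.622, 0.1374, 0.131]
ee_rot: [0.235, -3.132, 0.0]
wrist_force: [0.2, -1.1, 0.8]
grip_width: 0.997
grip_force: 0.0
320 196
260 136
```

View pics/wboard.png

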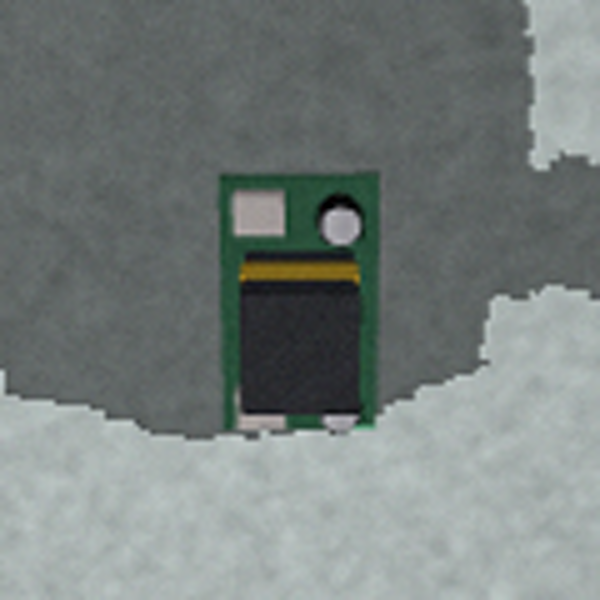

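The board corners are at about (304,171), (336,171), (335,222) and (305,222), with the transformer in the middle and the long side along the tool's x.

```bash
python3 - <<'E'
from h import *
p=robot.grab_frame("wrist")
q=fit(p,[(304,170.6),(336,170.6),(335,221.6),(305,222)],54,32,3,[.623,.138,.15],sub=0)
fit(p,[(308.2,193),(331.8,192.5),(332,218.8),(308.2,218.8)],24,22,33,[.623,.138,.15],sub=0)
plan(q[0],q[1],.011,q[2])
E
```

```text
fit [0.6253 0.1383 0.1516] idx [0 1 3 2] res px [[-0.2, 0.4], [0.2, 0.3], [0.2, -0.2], [-0.2, -0.6]]
fit [0.6243 0.1381 0.1563] idx [0 1 3 2] res px [[-0.4, 0.5], [0.4, 0.8], [-0.1, -0.8], [0.1, -0.6]]
from [0.6223 0.1373 0.1319] travel [ -3.1   0.6 120.9] yaw options [(np.float64(3.139), 'j6->3.21'), (np.float64(-0.002), 'j6->0.07')] t=9.2
```

```bash
python3 -m crank '[{"travel":[-2.5,0.5,40],"yaw":0},{"travel":[-2.5,0.5,80],"yaw":0},{"travel":[-2.5,0.5,105],"yaw":0},{"travel":[-2.5,0.5,116],"yaw":0},{"travel":[-2.5,0.5,116],"yaw":0},{"travel":[-2.5,0.5,116],"yaw":0}]' 1 && python3 -m crank '[{"travel":[0,0,0],"yaw":0},{"travel":[0,0,0],"yaw":0},{"travel":[0,0,0],"yaw":0},{"travel":[0,0,0],"yaw":0},{"travel":[0,0,0],"yaw":0},{"travel":[0,0,0],"yaw":0},{"travel":[0,0,0],"yaw":0},{"travel":[0,0,0],"yaw":0},{"travel":[0,0,0],"yaw":0},{"travel":[0,0,0],"yaw":0},{"travel":[0,0,0],"yaw":0},{"travel":[0,0,0],"yaw":0}]' 0 50;  python3 -m crank '[{"travel":[0,0,-20],"yaw":0},{"travel":[0,0,-50],"yaw":0},{"travel":[0,0,-70],"yaw":0},{"travel":[0,0,-70],"yaw":0},{"travel":[0,0,-70],"yaw":0}]'; python3 - <<'E'
from h import *
p=robot.grab_frame("wrist");cv2.imwrite("pics/wlift2.png",p["frame"][150:,150:490])
plan(.450,-.0393,.085,.272)
E
```

```text
t: 9.67
tool_pos: [0.6255, 0.1387, 0.0168]
ee_rot: [-0.235, 3.132, 0.0]
wrist_force: [0.9, 0.5, 0.7]
grip_width: 0.997
grip_force: 0.0
t: 10.67
tool_pos: [0.6257, 0.1392, 0.016]
ee_rot: [-0.236, 3.132, 0.0]
wrist_force: [-1.6, 0.1, 5.9]
grip_width: 0.244
grip_force: 50.9
t: 11.08
tool_pos: [0.6258, 0.1392, 0.086]
ee_rot: [-0.236, 3.131, 0.0]
wrist_force: [-0.7, -0.0, -1.6]
grip_width: 0.243
grip_force: 50.1
from [0.625  0.139  0.0845] travel [ 199.7 -150.1   -0.3] yaw options [(np.float64(3.02), 'j6->2.78'), (np.float64(-0.122), 'j6->-0.36')] t=11.1
```

View pics/wlift2.png

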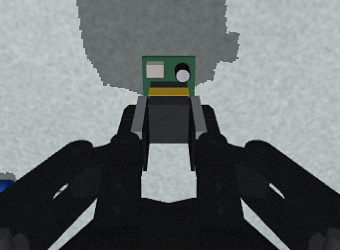

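The board is held level at crop (168,110). I move it over the jig, checking the picture numerically rather than by view.

```bash
python3 -m crank '[{"travel":[199,-150,0],"yaw":-0.12},{"travel":[199,-150,0],"yaw":-0.12},{"travel":[199,-150,0],"yaw":-0.12},{"travel":[199,-150,0],"yaw":-0.12},{"travel":[199,-150,0],"yaw":-0.12},{"travel":[199,-150,0],"yaw":-0.12},{"travel":[199,-150,0],"yaw":-0.12},{"travel":[199,-150,0],"yaw":-0.12},{"travel":[199,-150,0],"yaw":-0.12},{"travel":[199,-150,0],"yaw":-0.12},{"travel":[199,-150,0],"yaw":-0.12}]'; python3 - <<'E'
from h import *
p=robot.grab_frame("wrist");cv2.imwrite("pics/wplace2.png",cv2.resize(p["frame"][110:,190:450],None,fx=2,fy=2))
plan(.4505,-.0393,.031,.272)
E
```

```text
t: 12.05
tool_pos: [0.4513, -0.0383, 0.0847]
ee_rot: [0.425, -3.112, -0.0]
wrist_force: [-0.3, -0.4, -0.9]
grip_width: 0.245
grip_force: 50.0
from [ 0.4513 -0.0383  0.0848] travel [ 1.  -0.8 53.8] yaw options [(np.float64(3.141), 'j6->2.78'), (np.float64(-0.0), 'j6->-0.36')] t=12.1
```

View pics/wplace2.png

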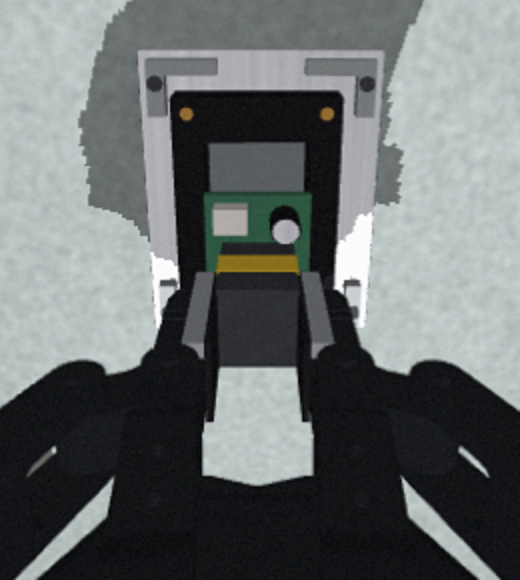

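The board (205–312) is centred over the hollow (209–305), so I lower and release it.

```bash
python3 -m crank '[{"travel":[0.5,-0.5,25],"yaw":0},{"travel":[0.5,-0.5,42],"yaw":0},{"travel":[0.5,-0.5,50],"yaw":0},{"travel":[0.5,-0.5,54],"yaw":0},{"travel":[0.5,-0.5,56],"yaw":0},{"travel":[0.5,-0.5,56],"yaw":0},{"travel":[0.5,-0.5,56],"yaw":0}]' && python3 -m crank '[{"travel":[0,0,0],"yaw":0},{"travel":[0,0,0],"yaw":0},{"travel":[0,0,0],"yaw":0},{"travel":[0,0,0],"yaw":0},{"travel":[0,0,0],"yaw":0},{"travel":[0,0,0],"yaw":0},{"travel":[0,0,-10],"yaw":0},{"travel":[0,0,-40],"yaw":0},{"travel":[0,0,-80],"yaw":0},{"travel":[0,0,-100],"yaw":0},{"travel":[0,0,-100],"yaw":0},{"travel":[0,0,-100],"yaw":0}]' 0.8; python3 - <<'E'
from h import *
p=robot.grab_frame("wrist");cv2.imwrite("pics/wdone2.png",cv2.resize(p["frame"][110:270,240:400],(640,640),interpolation=cv2.INTER_CUBIC)[:600])
plan(.630,-.139,.14,2.051)
E
```

```text
t: 12.68
tool_pos: [0.4512, -0.0396, 0.0302]
ee_rot: [-0.423, 3.112, -0.0]
wrist_force: [1.0, -0.2, -2.0]
grip_width: 0.242
grip_force: 50.1
t: 13.68
tool_pos: [0.4514, -0.0397, 0.1312]
ee_rot: [-0.423, 3.11, -0.001]
wrist_force: [-0.3, -0.5, 0.0]
grip_width: 0.8
grip_force: 0.0
from [ 0.4507 -0.0397  0.1297] travel [-146.3 -143.6  -10.1] yaw options [(np.float64(1.361), 'j6->0.87'), (np.float64(-1.781), 'j6->-2.27')] t=13.7
```

View pics/wdone2.png

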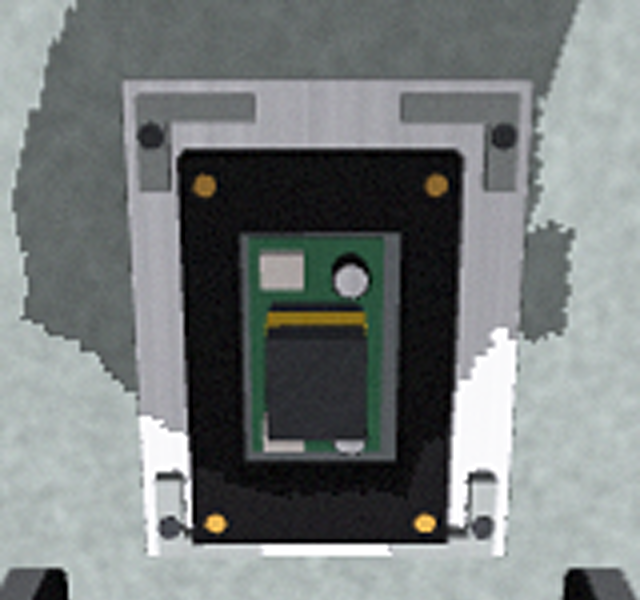

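The board lies flat in the hollow, at crop (315,340). Next is the display.

```bash
python3 -m crank '[{"travel":[-146,-144,-10],"yaw":1.361},{"travel":[-146,-144,-10],"yaw":1.361},{"travel":[-146,-144,-10],"yaw":1.361},{"travel":[-146,-144,-10],"yaw":1.361},{"travel":[-146,-144,-10],"yaw":1.361},{"travel":[-146,-144,-10],"yaw":1.361},{"travel":[-146,-144,-10],"yaw":1.361},{"travel":[-146,-144,-10],"yaw":1.361},{"travel":[-146,-144,-10],"yaw":1.361},{"travel":[-146,-144,-10],"yaw":1.361},{"travel":[-146,-144,-10],"yaw":1.361},{"travel":[-146,-144,-10],"yaw":1.361},{"travel":[-146,-144,-10],"yaw":1.361},{"travel":[-146,-144,-10],"yaw":1.361}]' 1
python3 - <<'E'
from h import *
p=robot.grab_frame("wrist");u,v=map(int,px(p,(.630,-.139,.03)));x,y=u-75,v-75;print(x,y)
cv2.imwrite("pics/wdisp.png",cv2.resize(p["frame"][y:y+150,x:x+150],(600,600),interpolation=cv2.INTER_CUBIC))
E
```

```text
t: 14.9
tool_pos: [0.6294, -0.1393, 0.1385]
ee_rot: [-1.624, -2.688, 0.001]
wrist_force: [-0.1, 0.2, -0.2]
grip_width: 0.997
grip_force: 0.0
244 124
```

View pics/wdisp.png

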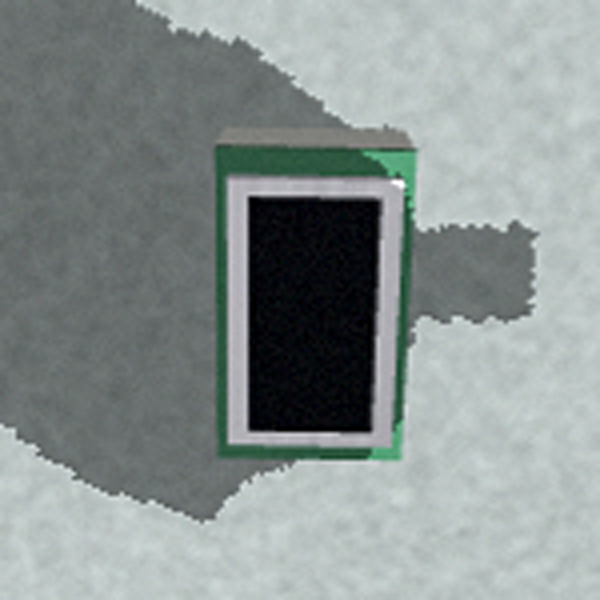

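The display's frame corners are at crop (227,178), (405,180), (391,447) and (228,443), and its green edge at (215,146) to (403,460).

```bash
python3 - <<'E'
from h import *
p=robot.grab_frame("wrist")
a=fit(p,[(300.75,168.5),(345.25,169),(341.75,235.75),(301,234.75)],66,40,34,[.63,-.139,2.051],sub=0)
b=fit(p,[(297.75,160.5),(348.5,161.5),(344.75,239),(298.5,238.5)],78,46,29,[.63,-.139,2.051],sub=0)
q=(a+b)/2;plan(q[0],q[1],.005,q[2])
E
```

```text
fit [ 0.6337 -0.1403  2.035 ] idx [3 2 0 1] res px [[0.0, -0.2], [-0.0, 0.1], [0.1, -0.1], [-0.1, 0.2]]
fit [ 0.6339 -0.1403  2.0391] idx [3 2 0 1] res px [[0.1, 0.3], [-0.1, -0.0], [-0.2, -0.1], [0.1, -0.2]]
from [ 0.6295 -0.1394  0.1389] travel [ -2.8   3.4 133.9] yaw options [(np.float64(0.016), 'j6->0.89'), (np.float64(-3.125), 'j6->-2.25')] t=15.0
```

```bash
python3 -m crank '[{"travel":[-2.8,3.4,40],"yaw":0.016},{"travel":[-2.8,3.4,80],"yaw":0.016},{"travel":[-2.8,3.4,115],"yaw":0.016},{"travel":[-2.8,3.4,130],"yaw":0.016},{"travel":[-2.8,3.4,134],"yaw":0.016},{"travel":[-2.8,3.4,134],"yaw":0.016},{"travel":[-2.8,3.4,134],"yaw":0.016}]' 1 && python3 -m crank '[{"travel":[0,0,0],"yaw":0},{"travel":[0,0,0],"yaw":0},{"travel":[0,0,0],"yaw":0},{"travel":[0,0,0],"yaw":0},{"travel":[0,0,0],"yaw":0},{"travel":[0,0,0],"yaw":0},{"travel":[0,0,0],"yaw":0},{"travel":[0,0,0],"yaw":0},{"travel":[0,0,0],"yaw":0},{"travel":[0,0,0],"yaw":0}]' 0 40;  python3 -m crank '[{"travel":[0,0,-20],"yaw":0},{"travel":[0,0,-60],"yaw":0},{"travel":[0,0,-100],"yaw":0},{"travel":[0,0,-110],"yaw":0},{"travel":[0,0,-110],"yaw":0},{"travel":[0,0,-110],"yaw":0}]'; python3 - <<'E'
from h import *
plan(.450,-.0395,.115,.272)
E
```

```text
t: 15.58
tool_pos: [0.6348, -0.1405, 0.0068]
ee_rot: [1.649, 2.672, 0.001]
wrist_force: [-0.0, -0.4, 0.6]
grip_width: 0.997
grip_force: 0.0
t: 16.42
tool_pos: [0.6348, -0.1405, 0.0067]
ee_rot: [1.65, 2.671, 0.001]
wrist_force: [-0.2, -0.0, 5.7]
grip_width: 0.532
grip_force: 41.8
t: 16.92
tool_pos: [0.6344, -0.1404, 0.1157]
ee_rot: [1.65, 2.672, 0.001]
wrist_force: [0.7, 0.1, -1.4]
grip_width: 0.529
grip_force: 41.3
from [ 0.6344 -0.1404  0.1157] travel [ 172.8 -119.7    0.4] yaw options [(np.float64(1.763), 'j6->2.78'), (np.float64(-1.379), 'j6->-0.36')] t=16.9
```

```bash
python3 -m crank '[{"travel":[173,-120,0],"yaw":-1.379},{"travel":[173,-120,0],"yaw":-1.379},{"travel":[173,-120,0],"yaw":-1.379},{"travel":[173,-120,0],"yaw":-1.379},{"travel":[173,-120,0],"yaw":-1.379},{"travel":[173,-120,0],"yaw":-1.379},{"travel":[173,-120,0],"yaw":-1.379},{"travel":[173,-120,0],"yaw":-1.379},{"travel":[173,-120,0],"yaw":-1.379},{"travel":[173,-120,0],"yaw":-1.379},{"travel":[173,-120,0],"yaw":-1.379},{"travel":[173,-120,0],"yaw":-1.379},{"travel":[173,-120,0],"yaw":-1.379},{"travel":[173,-120,0],"yaw":-1.379}]'; python3 - <<'E'
from h import *
p=robot.grab_frame("wrist");cv2.imwrite("pics/wplace3.png",p["frame"][100:,170:470])
plan(.450,-.0395,.0305,.272)
E
```

```text
t: 18.08
tool_pos: [0.4488, -0.0393, 0.1143]
ee_rot: [0.42, -3.112, -0.001]
wrist_force: [0.4, -0.5, -0.9]
grip_width: 0.53
grip_force: 41.3
from [ 0.4489 -0.0393  0.1145] travel [-1.1 -0.5 84. ] yaw options [(np.float64(3.138), 'j6->2.78'), (np.float64(-0.003), 'j6->-0.36')] t=18.1
```

View pics/wplace3.png

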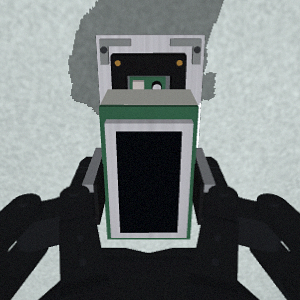

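The display, centred at x≈148, is in line with the base at x≈148. I lower and release it.

```bash
python3 -m crank '[{"travel":[-1,0,35],"yaw":0},{"travel":[-1,0,60],"yaw":0},{"travel":[-1,0,74],"yaw":0},{"travel":[-1,0,80],"yaw":0},{"travel":[-1,0,83],"yaw":0},{"travel":[-1,0,84],"yaw":0},{"travel":[-1,0,84],"yaw":0},{"travel":[-1,0,84],"yaw":0}]' && python3 -m crank '[{"travel":[0,0,0],"yaw":0},{"travel":[0,0,0],"yaw":0},{"travel":[0,0,0],"yaw":0},{"travel":[0,0,0],"yaw":0},{"travel":[0,0,0],"yaw":0},{"travel":[0,0,0],"yaw":0},{"travel":[0,0,-10],"yaw":0},{"travel":[0,0,-40],"yaw":0},{"travel":[0,0,-80],"yaw":0},{"travel":[0,0,-115],"yaw":0},{"travel":[0,0,-115],"yaw":0},{"travel":[0,0,-115],"yaw":0}]' 1; python3 - <<'E'
from h import *
p=robot.grab_frame("wrist");cv2.imwrite("pics/wdone3.png",cv2.resize(p["frame"][110:270,240:400],(600,600),interpolation=cv2.INTER_CUBIC))
plan(.424,-.290,.16,2.994)
E
```

```text
t: 18.8
tool_pos: [0.4509, -0.0391, 0.0323]
ee_rot: [-0.425, 3.111, -0.001]
wrist_force: [0.1, -0.8, -0.8]
grip_width: 0.531
grip_force: 41.3
t: 19.8
tool_pos: [0.4515, -0.0392, 0.1491]
ee_rot: [-0.426, 3.108, -0.002]
wrist_force: [0.0, 1.0, -0.7]
grip_width: 0.997
grip_force: 0.0
from [ 0.4506 -0.0391  0.1472] travel [  93.1 -234.5  -12.8] yaw options [(np.float64(0.42), 'j6->-0.45'), (np.float64(-2.722), 'j6->-3.59')] t=19.9
```

View pics/wdone3.png

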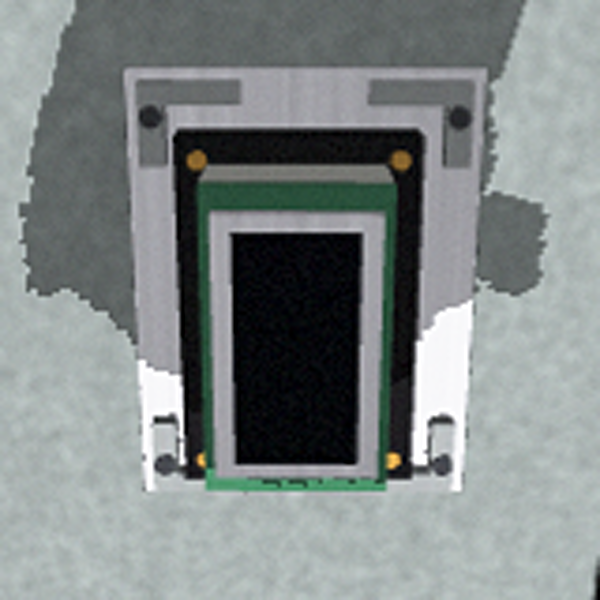

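The display stands square on the rim, with its frame at crop (209,211) to (376,477). That was my 14th and last picture, so from here I measure by code.

```bash
python3 - <<'E'
from h import *
p=robot.grab_frame("wrist");f=lambda L:[(240+a/3.75,110+b/3.75) for a,b in L]
P=[.45,-.0395,.272]
fit(p,f([(175,130),(425,130),(411,478),(186,478)]),96,64,24,P,0)
fit(p,f([(197,183),(398,183),(386,490),(207,490)]),78,46,53,P,0)
fit(p,f([(209,211),(385,211),(376,477),(215,477)]),66,40,58,P,0)
E
python3 -m crank '[{"travel":[93,-234,-13],"yaw":0.42},{"travel":[93,-234,-13],"yaw":0.42},{"travel":[93,-234,-13],"yaw":0.42},{"travel":[93,-234,-13],"yaw":0.42},{"travel":[93,-234,-13],"yaw":0.42},{"travel":[93,-234,-13],"yaw":0.42},{"travel":[93,-234,-13],"yaw":0.42},{"travel":[93,-234,-13],"yaw":0.42},{"travel":[93,-234,-13],"yaw":0.42},{"travel":[93,-234,-13],"yaw":0.42}]'
python3 - <<'E'
from h import *
p=robot.grab_frame("wrist");X=(.424,-.290,.042);u,v=map(int,px(p,X));print(u,v)
for t in ("cover",):
    for d in robot.boxes_of(p,t)[:3]: print(t,np.round(d["location"],3),round(d["confidence"],2),np.round(px(p,d["location"])))
m=(p["frame"].max(2)<55).astype(np.uint8);m=m[v-90:v+90,u-90:u+90]
print("\n".join("%4d "%(v-90+i*6)+"".join("#" if c else "." for c in r[::4]) for i,r in enumerate(m[::6])))
print("x0",u-90, "colour of frame",p["frame"][v-40:v+40:8,u-40:u+40:8].min(axis=2)[0])
E
```

```text
fit [ 0.4488 -0.0393  0.2703] idx [0 1 3 2] res px [[-0.7, 0.2], [0.6, 0.3], [0.4, -0.2], [-0.4, -0.3]]
fit [ 0.4477 -0.0403  0.2703] idx [0 1 3 2] res px [[-0.3, -0.3], [0.2, -0.2], [0.6, 0.4], [-0.5, 0.3]]
fit [ 0.4474 -0.0406  0.2685] idx [0 1 3 2] res px [[-0.4, -0.1], [0.3, 0.0], [0.4, 0.1], [-0.3, -0.0]]
t: 20.73
tool_pos: [0.4235, -0.2882, 0.1585]
ee_rot: [-0.23, -3.132, -0.002]
wrist_force: [-0.1, -0.8, 0.2]
grip_width: 1.002
grip_force: 0.0
317 198
cover [ 0.251 -0.406  0.04 ] 0.86 [147.  20.]
cover [ 0.282 -0.254  0.043] 0.83 [336.  28.]
cover [ 0.417 -0.29   0.047] 0.6 [317. 193.]
 108 .............................................
 114 .............................................
 120 .............................................
 126 .............................................
 132 .............................................
 138 .............................................
 144 .............................................
 150 ..............################...............
 156 ..............#################..............
 162 ..............#################......
[... 393 characters left out ...]
......##...............
 216 ...............##...........##...............
 222 ...............##...........##...............
 228 ...............##...........##...............
 234 ...............##..#........##...............
 240 ...............###############...............
 246 .............................................
 252 .............................................
 258 ..#.........................................#
 264 .##........................................##
 270 ###........................................##
 276 ####.......................................##
 282 ####.......................................##
x0 227 colour of frame [ 99  18   6  18  10  17  17  12   9 100]
```

The dark blob at about (317,198), 64 px wide, is the black cover; the other two detections are the purple and red ones. I fit a box silhouette to it.

```bash
cat >> h.py <<'E'
from scipy.optimize import minimize
def boxfit(p,mask,L,W,z0,z1,prior):
    """pose of a box by matching its projected hull to a filled mask (x4 supersampled)"""
    S=4;big=cv2.resize(mask.astype(np.float32),None,fx=S,fy=S,interpolation=cv2.INTER_LINEAR)>.5
    C=np.array([[a*L/2,b*W/2,z] for a in(-1,1) for b in(-1,1) for z in(z0,z1)])/1000
    def cost(d):
        q=np.array(prior)+np.array(d)*[.001,.001,.01];c,s=np.cos(q[2]),np.sin(q[2]);P=C.copy();P[:,:2]=C[:,:2]@np.array([[c,s],[-s,c]])+q[:2]
        h=cv2.convexHull((((np.array([px(p,r) for r in P])+.5)*S-.5)*256).round().astype(np.int32))
        m=np.zeros(big.shape,np.uint8);cv2.fillConvexPoly(m,h,1,shift=8);m=m>0
        return (m^big).sum()/big.sum()
    r=minimize(cost,[0,0,0],method="Nelder-Mead",options=dict(initial_simplex=[[0,0,0],[6,0,0],[0,6,0],[0,0,6]],xatol=.02,fatol=1e-5))
    q=np.array(prior)+r.x*[.001,.001,.01];print("boxfit",q.round(4),"mismatch %.3f"%r.fun);return q
def darkmask(p,X,thr=60,half=75):
    u,v=map(int,px(p,X));m=np.zeros(p["frame"].shape[:2],np.uint8);sl=np.s_[v-half:v+half,u-half:u+half]
    m[sl]=(p["frame"].max(2)[sl]<thr);n,l,st,_=cv2.connectedComponentsWithStats(m)
    i=1+st[1:,4].argmax();h=cv2.convexHull(np.argwhere(l==i)[:,::-1].astype(np.int32))
    o=np.zeros_like(m);cv2.fillConvexPoly(o,h,1);print("bbox",st[i]);return o
E
python3 - <<'E'
from h import *
p=robot.grab_frame("wrist")
for thr in(50,75): q=boxfit(p,darkmask(p,(.424,-.29,.03),thr,58),94,62,0,42,[.424,-.290,2.994])
plan(q[0],q[1],.011,q[2])
E
```

```text
bbox [ 282  146   66   97 2817]
boxfit [ 0.4257 -0.2935  2.9878] mismatch 0.014
bbox [ 281  146   68   97 2920]
boxfit [ 0.4257 -0.2933  2.9948] mismatch 0.014
from [ 0.4239 -0.2883  0.1592] travel [ -2.6  -4.7 148.2] yaw options [(np.float64(0.001), 'j6->-0.46'), (np.float64(-3.141), 'j6->-3.60')] t=20.9
```

```bash
python3 -m crank '[{"travel":[-2.6,-4.8,40],"yaw":0},{"travel":[-2.6,-4.8,80],"yaw":0},{"travel":[-2.6,-4.8,120],"yaw":0},{"travel":[-2.6,-4.8,143],"yaw":0},{"travel":[-2.6,-4.8,150],"yaw":0},{"travel":[-2.6,-4.8,150],"yaw":0},{"travel":[-2.6,-4.8,150],"yaw":0}]' 1 && python3 -m crank '[{"travel":[0,0,0],"yaw":0},{"travel":[0,0,0],"yaw":0},{"travel":[0,0,0],"yaw":0},{"travel":[0,0,0],"yaw":0},{"travel":[0,0,0],"yaw":0},{"travel":[0,0,0],"yaw":0},{"travel":[0,0,0],"yaw":0},{"travel":[0,0,0],"yaw":0}]' 0 35;  python3 -m crank '[{"travel":[0,0,-20],"yaw":0},{"travel":[0,0,-60],"yaw":0},{"travel":[0,0,-100],"yaw":0},{"travel":[0,0,-120],"yaw":0},{"travel":[0,0,-120],"yaw":0},{"travel":[0,0,-120],"yaw":0}]'; python3 - <<'E'
from h import *
p=robot.grab_frame("wrist");f=p["frame"]
print([np.round(d["location"],3).tolist()+[round(d["confidence"],2)] for d in robot.boxes_of(p,"cover")[:4]])
plan(.4485,-.0398,.127,.270)
E
```

```text
t: 21.47
tool_pos: [0.4262, -0.2945, 0.0107]
ee_rot: [0.231, 3.132, -0.001]
wrist_force: [0.6, 0.1, 0.4]
grip_width: 0.998
grip_force: 0.0
t: 22.13
tool_pos: [0.4267, -0.2953, 0.0115]
ee_rot: [0.232, 3.13, -0.002]
wrist_force: [0.3, 1.0, 6.8]
grip_width: 0.72
grip_force: 37.9
t: 22.63
tool_pos: [0.4263, -0.2952, 0.1314]
ee_rot: [0.232, 3.13, -0.003]
wrist_force: [0.9, 0.1, -1.7]
grip_width: 0.717
grip_force: 39.0
[[0.286, -0.256, 0.045, 0.94], [0.405, -0.296, 0.16, 0.69], [0.257, -0.407, 0.04, 0.66]]
from [ 0.4252 -0.2944  0.1286] travel [ 14.5 255.3   1.7] yaw options [(np.float64(2.724), 'j6->2.78'), (np.float64(-0.418), 'j6->-0.36')] t=22.7
```

```bash
python3 -m crank '[{"travel":[13.4,255.3,2],"yaw":-0.418},{"travel":[13.4,255.3,2],"yaw":-0.418},{"travel":[13.4,255.3,2],"yaw":-0.418},{"travel":[13.4,255.3,2],"yaw":-0.418},{"travel":[13.4,255.3,2],"yaw":-0.418},{"travel":[13.4,255.3,2],"yaw":-0.418},{"travel":[13.4,255.3,2],"yaw":-0.418},{"travel":[13.4,255.3,2],"yaw":-0.418},{"travel":[13.4,255.3,2],"yaw":-0.418},{"travel":[13.4,255.3,2],"yaw":-0.418},{"travel":[13.4,255.3,2],"yaw":-0.418}]'; python3 - <<'E'
from h import *
plan(.4497,-.0395,.0365,.270)
p=robot.grab_frame("wrist");g=p["frame"]
# jig/base columns visible ahead of the held cover
for z,L,W in((.127+.0305,94,62),):
    for a in(1,):
        c,s=np.cos(.27),np.sin(.27)
        print("predicted front top corners",[np.round(px(p,(.4485-c*L/2000+s*b*W/2000,-.0398-s*L/2000-c*b*W/2000,z))) for b in(-1,1)])
u0=230
for r in range(90,210,6): print(r,"".join("#" if x<50 else "." if x>150 else "-" for x in g[r,u0:410:2].max(1)))
E
```

```text
t: 23.65
tool_pos: [0.4495, -0.0414, 0.1268]
ee_rot: [0.42, -3.113, -0.0]
wrist_force: [0.5, -0.0, -1.0]
grip_width: 0.72
grip_force: 39.0
from [ 0.4495 -0.0414  0.1268] travel [-0.8  1.8 90.3] yaw options [(np.float64(3.14), 'j6->2.78'), (np.float64(-0.002), 'j6->-0.36')] t=23.6
predicted front top corners [array([398., 198.]), array([251., 198.])]
90 ......................------------------------------------------------------------........
96 .....................------------------------------------------------------------.........
102 ...................-------------------------------------------------------------..........
108 ................---------------------------------------------------------------...........
114 ..............----------------------------------------------------------------............
120 ............----------------------------------------------------------------..............
126 ...........----------------------------------------------------------------...............
132 ..........----------------------------------------------------------------.......
[... 449 characters left out ...]
----#-##-..........................
168 ......----------------......###-----------------------------###-........--................
174 .......----------#######################################################-----.............
180 ........-------############################################################--.............
186 ........----#################################################################-............
192 .......---#####################################################################-..........
198 ........#########################################################################.........
204 ........-########################################################################.........
```

```bash
python3 -m crank '[{"travel":[-0.8,1.8,10],"yaw":0},{"travel":[-0.8,1.8,30],"yaw":0},{"travel":[-0.8,1.8,45],"yaw":0},{"travel":[-0.8,1.8,52],"yaw":0},{"travel":[-0.8,1.8,58],"yaw":0},{"travel":[-0.8,1.8,64],"yaw":0},{"travel":[-0.8,1.8,64],"yaw":0},{"travel":[-0.8,1.8,64],"yaw":0}]'; python3 - <<'E'
from h import *
plan(.4497,-.0395,.0355,.270)
E
```

```text
t: 24.37
tool_pos: [0.4502, -0.0383, 0.0635]
ee_rot: [-0.423, 3.113, -0.0]
wrist_force: [-0.4, 0.7, -1.4]
grip_width: 0.716
grip_force: 39.0
from [ 0.4502 -0.0383  0.0635] travel [ 0.8 -1.1 28. ] yaw options [(np.float64(-3.142), 'j6->-3.50'), (np.float64(0.0), 'j6->-0.36')] t=24.4
```

No contact with the cover's lower edge about 6 mm below the display's top. I continue down.

```bash
python3 -m crank '[{"travel":[0.5,-0.8,8],"yaw":0},{"travel":[0.5,-0.8,16],"yaw":0},{"travel":[0.5,-0.8,22],"yaw":0},{"travel":[0.5,-0.8,26],"yaw":0},{"travel":[0.5,-0.8,28],"yaw":0},{"travel":[0.5,-0.8,28],"yaw":0},{"travel":[0.5,-0.8,28],"yaw":0}]'
```

```text
t: 24.95
tool_pos: [0.4498, -0.0391, 0.0356]
ee_rot: [-0.423, 3.113, -0.0]
wrist_force: [-2.8, -0.7, 3.3]
grip_width: 0.717
grip_force: 39.6
```

```bash
python3 -m crank '[{"travel":[0,0,0],"yaw":0},{"travel":[0,0,0],"yaw":0},{"travel":[0,0,0],"yaw":0},{"travel":[0,0,0],"yaw":0},{"travel":[0,0,0],"yaw":0},{"travel":[0,0,0],"yaw":0},{"travel":[0,0,-10],"yaw":0},{"travel":[0,0,-40],"yaw":0},{"travel":[0,0,-80],"yaw":0},{"travel":[0,0,-120],"yaw":0},{"travel":[0,0,-130],"yaw":0},{"travel":[0,0,-130],"yaw":0}]' 1; python3 - <<'E'
from h import *
p=robot.grab_frame("wrist");cv2.imwrite("pics/wend.png",p["frame"]);g=p["frame"]
for x,w in(("base outer+cover",(94,62,24,66)),):
    q=boxfit(p,darkmask(p,(.4487,-.0395,.045),60,62),*w,[.4487,-.0395,.27])
c,s=np.cos(.27),np.sin(.27)
for L,W,z in((94,62,.066),(96,64,.024)):
    print(L,[np.round(px(p,(.4487+c*a*L/2000-s*b*W/2000,-.0395+s*a*L/2000+c*b*W/2000,z))).tolist() for a in(-1,1) for b in(-1,1)])
u0=260
for r in range(120,262,4): print(r,"".join("#" if x<50 else "." if x>150 else "-" for x in g[r,u0:380].max(1)))
for n in("bottle","bin","driver","cover"):
    for nm in("top",):
        t=robot.grab_frame(nm);print(n,[np.round(d["location"],3).tolist()+[round(d["confidence"],2)] for d in robot.boxes_of(t,n)[:3]])
E
```

```text
t: 25.95
tool_pos: [0.4515, -0.0392, 0.1697]
ee_rot: [-0.422, 3.107, -0.002]
wrist_force: [1.1, 0.2, -0.1]
grip_width: 0.999
grip_force: 0.0
bbox [ 284  142   72  102 3207]
boxfit [ 0.4488 -0.0403  0.2699] mismatch 0.020
94 [[285.0, 147.0], [356.0, 147.0], [289.0, 244.0], [352.0, 244.0]]
96 [[289.0, 140.0], [352.0, 140.0], [292.0, 227.0], [348.0, 227.0]]
120 ---------------------------------------------------------------------------------------------------------------.........
124 --------------------------------------------------------------------------------------------------------------..........
128 ----------------..........................................................................................---...........
132 -----------------..---------------------------..............................----------------------------.--.............
136 -----------------..---#----....................................................................---------.---............
140 -----------------..--###---.....................................................................--####-..----.....
[... 3231 characters left out ...]
.........................
248 ........................................................................................................................
252 ........................................................................................................................
256 ........................................................................................................................
260 ........................................................................................................................
bottle [[0.641, 0.388, 0.108, 0.96]]
bin [[0.652, -0.405, 0.004, 0.88]]
driver [[0.787, -0.039, 0.027, 0.78]]
cover [[0.226, -0.418, 0.041, 0.89], [0.28, -0.251, 0.042, 0.7]]
```

The cover's outline fits a pose of (0.449, −0.040, 0.270) at the full seated height. It lines up with the base, and the bottle, bin and screwdriver haven't moved. I'm handing in.

```bash
python3 -c "
from cell import robot
print(robot.finish_job())"
```

```text
the job is handed in; nothing more can be done
None
```

The panel meter is assembled in the jig in the order asked (base, board, display, black cover), everything is released, the bottle, bin and screwdriver are where they were, and I handed the job in at about 26 s; the hand-in gave no verdict.

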